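# Quick spin on the bench centrifuge

## Task

Give the tubes a quick spin by pushing with the fingertips, gripping nothing: press the orange rocker on the grey supply box over to ON (push its raised half right down), then push the centrifuge's open lid down until it is fully shut, then press the blue key on the centrifuge right down and finish with the fingers still holding it down. Do not press the green or red key, do not press the blue key before the lid is shut, do not lift the lid wider open, and leave everything else on the bench standing where it is.

Things in the scene. Friction and masses are not known exactly. Their poses are not given: they have to be found in the camera images.
- centrifuge: White bench centrifuge, fixed, 260 (its x) x 200 (its y) mm. Origin: centre of its underside on the bench; its x points from the key deck at its front to the lid hinge at its back, z up. The front 60 mm is a flat key deck 65 mm above the bench with three round keys in a row along its y, 95 mm in front of the origin, 60 mm apart (which colour is where varies); behind it the bowl with the rotor rises to a rim 130 mm above the bench.
- lid (a joint): Lid angle in rad: 0 fully shut (lid level on the rim), grows as it opens upward; it starts partly open (0.65 to 0.95) and stops at 1.3. The hinge axis runs along the centrifuge's y, 110 mm behind (+x of) the centrifuge origin and 130 mm above the bench. Lid: grey plate 165 mm from hinge to free edge, 190 mm wide, 12 mm thick above the hinge height. A stiff hinge keeps it where it is left; about 1 to 3 N at the free edge closes it.
- lid_push (a point): Middle of the lid's upper face on the blue stripe, 150 mm from the hinge axis, 15 mm in from the free edge; 142 mm above the bench when shut. Its x and y axes lie in the lid, x from free edge to hinge; z is out of the lid's upper face.
- supply: Grey supply box, fixed, 110 (its x) x 100 (its y) x 50 mm high, with an orange paddle rocker on top in the middle. Origin: centre of its underside; z up; the rocker half at its +x end is the raised one at the start.
- rocker (a joint): Rocker angle in rad: 0 is off (starts within 0.04 of it; the half towards the box's +x is raised), 0.36 is fully on (that half level and down). It stays where it is left. Pivot along the box's y, 60 mm above the bench over the box's centre. Each half is 30 mm long (from the pivot) and 40 mm wide; about 4 N moves it.
- rocker_press (a point): Point on the upper face of the rocker's raised half, on its centre line, 20 mm along it from the pivot: about 76 mm above the bench when off, 70 mm when on. It moves with the rocker.
- spin_key_top (a point): Centre of the top of the blue quick-spin key, a round cap 28 mm across, standing 10 mm proud of its grey collar (44 mm across); about 87 mm above the bench. z up, moves with the key.
- spin_key (a joint): Travel of the blue key in m: 0 released, 0.006 right down (needs about 5 N); a spring returns it.
- start_key_top (a point): Centre of the top of the green key, same size as the blue one. Not to be pressed.
- start_key (a joint): Travel of the green key in m, 0 released, 0.006 right down.
- stop_key_top (a point): Centre of the top of the red key, same size as the blue one. Not to be pressed.
- stop_key (a joint): Travel of the red key in m, 0 released, 0.006 right down.
- tip_box: Bystander: loose green box of pipette tips, 120 x 85 x 55 mm high, origin under its centre. It stands on the other side of the centrifuge from the supply box.
- beaker: Bystander: loose glass beaker, 68 mm across, 85 mm high, origin under its centre.
- jar: Bystander: loose amber jar, 44 mm across, 60 mm high, origin under its centre.
- bottle: Bystander: loose amber bottle with a blue cap, 68 mm across, 150 mm high, origin under its centre.
- dish: Bystander: loose white dish, 90 mm across, 25 mm high, origin under its centre.
- tube_rack: Bystander: loose blue tube rack with capped tubes, 70 x 160 mm, 58 mm high, origin under its centre.
Mind the look-alikes: they are no part of the job. What is shaped like the supply but pink or purple is not meant.

How it is judged:
On the way, in this order (a step that is already met when the one before it is completed fails the run):
1. the rocker is pressed over to ON while the lid is still open (value of joint rocker above 0.3 rad and value of joint lid above 0.05 rad), for 0.2 s.
2. the lid is pushed fully shut (value of joint lid below 0.03 rad), for 0.2 s.
3. the blue key is pressed right down by the fingers (value of joint spin_key above 0.0045 m and contact force between the fingers and spin_key above 1 N), for 0.2 s.
At the end, for the whole second after the job is handed in: Rocker on (over 0.30 rad), lid shut (under 0.03 rad), and the fingers still hold the blue key down (over 4.5 mm of its 6 mm, with over 1 N); green and red keys up, bystanders within 25 mm of where they stood (all of step 3 and value of joint rocker above 0.3 rad and value of joint lid below 0.03 rad and value of joint each of start_key, stop_key below 0.002 m and distance of each of tip_box, beaker, jar, bottle, dish, tube_rack from where it was at the start of the episode below 0.025 m); the arm keeps its last pose, push and grip.
It fails at once if the green or red key is pressed (value of joint any of start_key, stop_key above 0.003 m).
It fails at once if the blue key is pressed before the lid is shut (value of joint spin_key above 0.003 m and value of joint lid above 0.05 rad).
It fails at once if the lid is lifted wider open (value of joint lid above 1 rad).
It fails at once if a bystander is moved, tipped or lifted (distance of any of tip_box, beaker, jar, bottle, dish, tube_rack from where it was at the start of the episode above 0.025 m or angle between any of tip_box, beaker, jar, bottle, dish, tube_rack's own z axis and vertical above 0.35 rad).
It also fails if it takes over 54 s, if anything falls off the work surface, if the arm or the gripper's body presses on something with over 40 N, if the wrist force passes 120 N, or if a joint passes its speed limit or range.

## Robot

A 6-joint arm with a two-finger parallel gripper is mounted at the origin on the work surface. World frame = base frame: x ahead of the robot, y to its left, z up, the work surface at z = 0. Lengths are in m, angles in rad, forces in N, time in s.
With the tool pointing down it reaches from about 0.3 to 0.95 m from the base axis. Payload 3.1 kg.
Tool frame: the origin (TCP) lies midway between the tips of the shut fingers; the grasp point (between the pads) lies 19 mm behind it; z points along the fingers, x is the direction in which the jaws open and shut, and the axes are right-handed (so a half turn about z gives the same grasp; the last joint's range is limited). The gripper opens to 85 mm and grips with 20 to 120 N. Pads are 22 mm wide; open, the fingers measure 114 mm over their backs; the gripper's body (76 mm by 85 mm) begins 54 mm behind the grasp point. The pads swing forward as they close: fully open they stand 13 mm farther back than shut.
Start: joints at [1.166, 0.308, 1.634, -0, 1.2, -0.07], TCP at [0.205, 0.59, 0.231] pointing down, gripper open.
Joint ranges: [-3.06, 3.06], [-0.79, 1.96], [0.05, 2.63], [-1.19, 4.34], [0.05, 2.64], [-2.94, 2.94]. Speed limits (rad/s): [2.79, 2.79, 3.14, 3.14, 3.14, 3.14].

## Interface

Orientations are given as a 3x3 rotation matrix whose columns are the frame's x, y, z axes.
In Python, from bench import * gives the robot as it stands.
- The arm moves only by the tool step_arm, never from a script. Its argument "moves" is one flat list of numbers, 7 for each row, row after row: the gripper command: -1 is shut, 1 is fully open, values between are in proportion, then the shift along the tool's x, y, z in m, then the turn, a rotation vector about the tool's x, y, z in degrees. In form: [fingers, dx, dy, dz, rx, ry, rz, fingers, dx, dy, dz, rx, ry, rz, ...]. A call has 1 to 8 rows; each row is the pose to reach, as a shift and turn from the pose commanded when the call began, along the tool's axes at that moment; what a row does not reach only later rows make up. A row lasts 1/10 s, in which the tool goes at most 50 mm and 8.59 degrees, less where a joint would pass 70% of its speed; a pose out of reach is approached as far as the arm can. A call with a gripper value outside its range is refused whole. The fingers move at their own pace and stop on an object; "newtons" is the grip in N (left out, the last holds). Time passes only in rows, so rows that repeat a pose let the fingers close. It gives the time, the measured TCP pose, the force and the opening at its end, in the units of the state.
- get_state(): the state, without advancing time (a new reading comes with each control period).
- camera(name): name is "scene" or "top" or "wrist"; returns (picture, depth): 400x640x3 uint8, red, green, blue; 400x640 float32, m along the optical axis (not along the pixel's ray), 0 where there is no reading.
- camera_model(name): a dict with "fx", "fy", "cx", "cy" (pixels), "k1" (the pictures are not rectified: a ray, as slopes to the right and down, at radius r is drawn at 1 + k1 r^2 times it, then the intrinsics apply), "eye" and "rotation" of the camera in the world. Camera axes: x right, y down, z forward; pixel columns grow to the right and rows downward; lengths in m; the calibration is good to about 2 mm. A picture is of the moment at which its call begins: read the wrist's pose just before it. camera_model takes no time and is no camera call; for the wrist camera it gives the pose at the moment of the call.
- job_done(): hands the job in, once; it reports no verdict.
The state is a dict: "time_s": time; "joint_positions": joint angles; "qd": joint speeds; "joint_efforts": joint torques, N m; "tcp_pos": TCP position; "tcp_rot": TCP orientation; "ft_force": force on the tool from outside, world axes, zero at the start; "ft_torque": the same for the moment, N m; "finger_gap": finger opening in m.
Only numpy, scipy, OpenCV 4.12 (cv2) and the standard library are available. Lean on these libraries where they do the work, as an engineer would, in place of code of your own. Each camera call takes 0.05 s, during which the arm holds its last target. There are 200 camera calls.

## Working session

There is one attempt and no reset: what is moved stays moved. The work goes in short steps, Python scripts to look and compute and a tool call to move; the robot and the scene stay as the last step left them, time stands still between calls to the robot, and variables do not carry over. Pictures are saved under pics/ and viewed, about 8 in all and at most 12, crops included, and the job is handed in when it is done.

Besides the shell and the picture viewer there is one more tool, called after "Request:" by a JSON object that holds its "method" and its "body", one argument or row to a line. step_arm: Moves the arm, as the interface text tells. Its arguments: {"type":"object","properties":{"moves":{"type":"array"},"newtons":{"type":"number"}},"required":["moves"]}

```bash
mkdir -p pics; ls; cat > h.py <<'E'
from bench import *
import numpy as np, cv2
def grab(n):
    m=camera_model(n); p,d=camera(n); return m,p,d
def pt(m,d,u,v,z=None):
    x=(u-m["cx"])/m["fx"]; y=(v-m["cy"])/m["fy"]
    a,b=x,y
    for _ in range(10):
        s=1+m["k1"]*(a*a+b*b); a,b=x/s,y/s
    r=np.array(m["rotation"])@np.stack([a,b,np.ones_like(a)]) ; e=np.array(m["eye"])
    if z is not None: t=(z-e[2])/r[2]
    else: t=d[np.int32(np.round(v)),np.int32(np.round(u))]
    return (e.reshape((3,)+(1,)*(r.ndim-1))+r*t)
E
python3 - <<'E'
from h import *
for n in("scene","top"):
    m,p,d=grab(n); print(n,m); cv2.imwrite(f"pics/{n}0.png",p[:,:,::-1]); np.savez(f"{n}0.npz",p=p,d=d)
print(get_state())
E
```

```text
pics
scene {'fx': 362.98271182838323, 'fy': 362.98271182838323, 'cx': 323.13233442427554, 'cy': 196.97423558342928, 'k1': 0.00903234265205573, 'eye': array([ 0.8382159 , -0.6760841 ,  0.84686538]), 'rotation': array([[ 0.87577731,  0.32956769, -0.35270278],
       [ 0.48243414, -0.62251415,  0.61622515],
       [-0.01647457, -0.70983186, -0.70417847]])}
top {'fx': 431.11643592394705, 'fy': 431.11643592394705, 'cx': 319.5293353782278, 'cy': 196.41535443268597, 'k1': -0.030283209830497187, 'eye': array([ 0.32738624, -0.00239252,  1.31370987]), 'rotation': array([[-0.01481249, -0.99220446,  0.12373723],
       [-0.99988784,  0.01442477, -0.00402876],
       [ 0.00221247, -0.12378302, -0.99230684]])}
{'time_s': 0.1, 'joint_positions': array([ 1.16633517e+00,  3.08921281e-01,  1.63506808e+00, -1.48380084e-05,
        1.19970245e+00, -6.97067604e-02]), 'qd': array([-1.36804127e-04, -7.87226879e-04, -3.96574067e-03, -3.55446550e-05,
       -6.34472240e-04, -1.21586511e-03]), 'joint_efforts': array([-1.21039178e-03, -4.16410124e+01, -2.77643216e+01, -1.84228938e-04,
        4.05362676e-03,  5.66761955e-06]), 'tcp_pos': array([0.20507352, 0.5896032 , 0.23015563]), 'tcp_rot': array([[ 3.28531263e-01,  9.44492746e-01, -8.13355219e-04],
       [ 9.44490773e-01, -3.28532243e-01, -1.93522726e-03],
       [-2.09502153e-03, -1.32423844e-04, -9.99997797e-01]]), 'ft_force': array([-0.79566021, -0.38905588, -0.32304474]), 'ft_torque': array([-0.02434902, -0.02125943,  0.07423264]), 'finger_gap': 0.08568531638532488}
```

View pics/scene0.png

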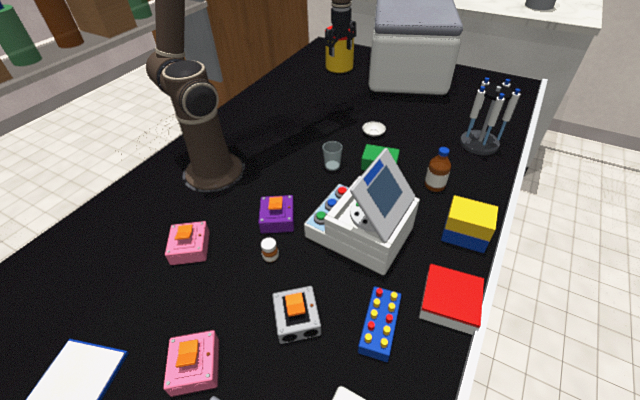

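View pics/top0.png

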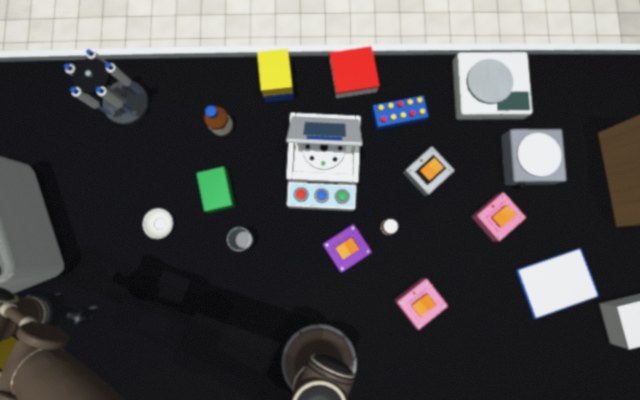

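Top view: rockers sit on the grey box at (430,170), the purple box at (347,248), and pink boxes at (500,216) and (422,303). In the scene view these are (297,312), (277,212), (187,243) and (190,362). I choose the grey one. The keys in the top view are red (301,194), blue (321,195) and green (342,196).

```bash
python3 - <<'E'
from h import *
out=[]
for n,win in(("top",(380,480,130,215)),("scene",(265,330,275,350))):
    m=camera_model(n); f=np.load(n+"0.npz"); p,d=f["p"],f["d"]
    hsv=cv2.cvtColor(p,cv2.COLOR_RGB2HSV)
    u0,u1,v0,v1=win
    def sel(lo,hi,w):
        k=cv2.inRange(hsv,np.array(lo),np.array(hi)); q=np.zeros_like(k); q[w[2]:w[3],w[0]:w[1]]=k[w[2]:w[3],w[0]:w[1]]; 
        c=max(cv2.findContours(q,0,1)[0],key=cv2.contourArea); q[:]=0; cv2.drawContours(q,[c],-1,255,-1); return q
    o=sel((5,150,120),(25,255,255),win); v,u=np.nonzero(cv2.erode(o,np.ones((3,3))))
    P=pt(m,d,u.astype(float),v.astype(float)); ok=d[v,u]>0; P=P[:,ok]
    c=P.mean(1); A=np.c_[P[0]-c[0],P[1]-c[1],np.ones(P.shape[1])]; g=np.linalg.lstsq(A,P[2],rcond=None)[0]
    print(n,"orange",len(u),c,P[2].min(),P[2].max(),"grad",g, np.degrees(np.arctan2(g[1],g[0])))
    vv,uu=np.nonzero(o); rect=cv2.minAreaRect(np.float32(pt(m,d,uu.astype(float),vv.astype(float),0.066)[:2].T)); print(rect)
    kw=(285,360,180,212) if n=="top" else (305,352,182,225)
    for nm,lo,hi in(("blue",(100,150,60),(125,255,255)),("green",(45,120,40),(90,255,255)),("red",(170,120,60),(180,255,255)),("red0",(0,150,60),(8,255,255))):
        try:
            k=sel(lo,hi,kw); v,u=np.nonzero(k); M=cv2.minEnclosingCircle(np.float32(np.c_[u,v]))
            print(nm,len(u),u.mean(),v.mean(),"ray",pt(m,d,u.mean(),v.mean(),0.085),"depth",np.median(pt(m,d,u.astype(float),v.astype(float)),axis=1))
        except ValueError: print(nm,"none")
    c=p[v0-5:v1+5,u0-5:u1+5] if n=="top" else p[180:350,260:420]
    if n=="scene": cv2.imwrite("pics/crop0.png",cv2.resize(c[:,:,::-1],None,fx=3.5,fy=3.5,interpolation=2))
# lid points and obstacle heights in top
m=camera_model("top"); f=np.load("top0.npz"); d=f["d"]
for nm,u,v in(("lid stripe",325,140),("lidwin",325,130),("lidfreeL",292,136),("lidfreeR",358,139),("hinge",325,118),("deckL",290,205),("deckR",352,206),("jar",390,227),("bottle",213,113),("rack",400,111),("purple",347,248),("grey",412,170)):
    print(nm,pt(m,d,float(u),float(v)))
E
```

```text
top orange 206 [ 0.55911297 -0.33625033  0.07248767] 0.06477529825910278 0.08246295005769078 grad [ 0.09360973 -0.10084524  0.07248767] -47.1309446914682
((0.5605330467224121, -0.33798545598983765), (0.04369334504008293, 0.05920938402414322), 40.83980941772461)
blue 51 321.3137254901961 194.4313725490196 ray [ 0.48627276 -0.01259372  0.085     ] depth [ 0.48648857 -0.01171532  0.08848121]
green 56 342.0 195.5 ray [ 0.48231384 -0.07198298  0.085     ] depth [ 0.48208421 -0.07181452  0.08829587]
red 1 299.0 189.0 ray [0.50296738 0.05138288 0.085     ] depth [0.50265902 0.05128843 0.08715793]
red0 54 300.3888888888889 193.38888888888889 ray [0.49016816 0.04750392 0.085     ] depth [0.49055294 0.04841739 0.08797803]
scene orange 287 [ 0.56254095 -0.34072881  0.07176417] 0.06510316680469608 0.08135084126198 grad [ 0.1125478  -0.13762973  0.07176417] -50.725145141128785
((0.5602642297744751, -0.3376587927341461), (0.04145263135433197, 0.054212283343076706), 40.95794677734375)
blue 47 331.25531914893617 201.91489361702128 ray [ 0.4876698  -0.01626256  0.085     ] depth [ 0.48870403 -0.01815
[... 213 characters left out ...]
   ] depth [0.48863894 0.05082321 0.08835896]
red0 39 341.46153846153845 190.43589743589743 ray [0.49216732 0.04128812 0.085     ] depth [0.49287454 0.03893383 0.08704637]
lid stripe [ 0.59976044 -0.02239388  0.26478213]
lidwin [ 0.6392115  -0.02376238  0.21623315]
lidfreeL [0.61374421 0.06039002 0.25535311]
lidfreeR [ 0.60441816 -0.10600677  0.25238103]
hinge [ 0.69249041 -0.02562367  0.1498251 ]
deckL [0.45924502 0.07893501 0.06418633]
deckR [ 0.45359125 -0.10158006  0.06507797]
jar [ 0.39111623 -0.21117282  0.05964046]
bottle [0.71177053 0.28711539 0.14981887]
rack [ 0.74590061 -0.25765386  0.04061252]
purple [ 0.33232418 -0.08381215  0.07240291]
grey [ 0.55971629 -0.28371847  0.05342832]
```

View pics/crop0.png

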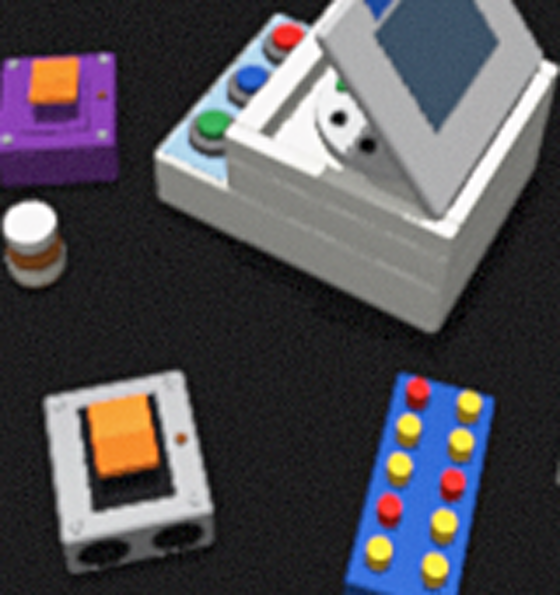

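Request:
{"method": "step_arm", "body": {
  "moves": [-1,-0.77,0.66,-0.12,0,0,120,-1,-0.77,0.66,-0.12,0,0,120,-1,-0.77,0.66,-0.12,0,0,120,-1,-0.77,0.66,-0.12,0,0,120,-1,-0.77,0.66,-0.12,0,0,120,-1,-0.77,0.66,-0.12,0,0,120,-1,-0.77,0.66,-0.12,0,0,120,-1,-0.77,0.66,-0.12,0,0,120]
}}

```text
time_s: 0.9
tcp_pos: [0.3504, 0.2186, 0.2782]
tcp_rot: [[1.0, 0.031, 0.0], [0.031, -1.0, -0.0], [0.0, 0.0, -1.0]]
ft_force: [1.3, -0.5, 0.2]
finger_gap: 0.0002
```

```bash
cat >> h.py <<'E'
def go(target,yaw):
    "shift in the tool's axes and turn about tool z (deg) to reach target, tool x at yaw (deg), tool down"
    s=get_state(); R=np.array(s["tcp_rot"]); a=np.radians(yaw)
    W=np.array([[np.cos(a),np.sin(a),0],[np.sin(a),-np.cos(a),0],[0,0,-1]])
    print("t",s["time_s"],"tcp",s["tcp_pos"].round(4),"F",s["ft_force"].round(1),"gap",round(s["finger_gap"],4))
    print("shift",(R.T@(np.array(target)-s["tcp_pos"])).round(4),"turn",np.degrees(cv2.Rodrigues(R.T@W)[0].ravel()).round(1), "q",np.round(s["joint_positions"],2))
E
python3 -c "
from h import *
go([.5745,-.355,.2],-49)"
```

```text
t 0.9 tcp [0.3504 0.2186 0.2782] F [ 1.3 -0.5  0.2] gap 0.0002
shift [0.2065 0.5801 0.0783] turn [ 0.  -0.  50.7] q [ 0.45 -0.17  2.05 -0.    1.26  0.42]
```

Request:
{"method": "step_arm", "body": {
  "moves": [-1,0.2,0.58,-0.02,0,0,50,-1,0.2,0.58,-0.02,0,0,50,-1,0.2,0.58,-0.02,0,0,50,-1,0.2,0.58,-0.02,0,0,50,-1,0.2,0.58,-0.02,0,0,50,-1,0.2,0.58,-0.02,0,0,50,-1,0.2,0.58,-0.02,0,0,50,-1,0.2,0.58,-0.02,0,0,50]
}}

```text
time_s: 1.7
tcp_pos: [0.4943, -0.1545, 0.291]
tcp_rot: [[0.669, -0.743, -0.0], [-0.743, -0.669, 0.001], [-0.001, -0.0, -1.0]]
ft_force: [0.1, -0.0, 0.5]
finger_gap: -0.0002
```

```bash
python3 -c "
from h import *
go([.5745,-.355,.11],-49)"
```

```text
t 1.7 tcp [ 0.4943 -0.1545  0.291 ] F [ 0.1 -0.   0.5] gap -0.0002
shift [0.2027 0.0746 0.1808] turn [-0.  0.  1.] q [-0.39  0.05  1.82  0.    1.28  0.45]
```

Request:
{"method": "step_arm", "body": {
  "moves": [-1,0.2,0.07,0.1,0,0,0,-1,0.2,0.07,0.1,0,0,0,-1,0.2,0.07,0.1,0,0,0,-1,0.2,0.07,0.1,0,0,0,-1,0.2,0.07,0.1,0,0,0,-1,0.2,0.07,0.1,0,0,0,-1,0.2,0.07,0.1,0,0,0,-1,0.2,0.07,0.1,0,0,0]
}}

```text
time_s: 2.5
tcp_pos: [0.5761, -0.3469, 0.1916]
tcp_rot: [[0.67, -0.742, -0.0], [-0.742, -0.67, 0.001], [-0.001, -0.0, -1.0]]
ft_force: [-0.2, -1.1, -0.1]
finger_gap: -0.0001
```

```bash
python3 -c "
from h import *
go([.5745,-.355,.09],-49)
m,p,d=grab('wrist'); cv2.imwrite('pics/w1.png',p[:,:,::-1])
hsv=cv2.cvtColor(p,cv2.COLOR_RGB2HSV);k=cv2.inRange(hsv,(5,150,120),(25,255,255))
c=max(cv2.findContours(k,0,1)[0],key=cv2.contourArea);q=k*0;cv2.drawContours(q,[c],-1,255,-1)
v,u=np.nonzero(cv2.erode(q,np.ones((5,5))));P=pt(m,d,u*1.,v*1.);P=P[:,d[v,u]>0]
print(len(u),u.mean(),v.mean(),P.mean(1),P[2].min(),P[2].max())
a=np.radians(-49);s=(P[0]-.56)*np.cos(a)+(P[1]+.338)*np.sin(a);w=-(P[0]-.56)*np.sin(a)+(P[1]+.338)*np.cos(a)
print(w.min(),w.max())
for b in np.arange(-.035,.04,.005):
  i=(s>b)&(s<=b+.005)
  if i.any():print(b.round(3),i.sum(),P[2][i].mean().round(4),end=' | ')
"
```

```text
t 2.5 tcp [ 0.5761 -0.3469  0.1916] F [-0.2 -1.1 -0.1] gap -0.0001
shift [0.005  0.0067 0.1016] turn [-0.   0.   1.1] q [-0.61  0.43  1.55  0.    1.16  0.23]
1888 301.41737288135596 194.72669491525423 [ 0.5618829  -0.33746367  0.07284706] 0.06809188491730395 0.07998583459843067
-0.017103282872997866 0.019116671325711473
-0.025 172 0.0712 | -0.02 183 0.0712 | -0.015 193 0.0708 | -0.01 186 0.0707 | -0.005 180 0.0706 | 0.0 179 0.071 | 0.005 183 0.0726 | 0.01 192 0.0745 | 0.015 180 0.0761 | 0.02 186 0.0778 | 0.025 52 0.0788 |
```

View pics/w1.png

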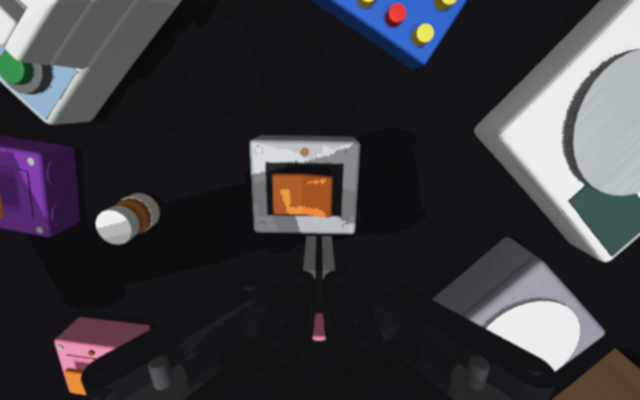

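The wrist view shows the grey box with the orange rocker at (301,195), fingertips just in front at (318,240). The depth profile agrees: the +x half rises to 79 mm and the other half is level at 71 mm.

Request:
{"method": "step_arm", "body": {
  "moves": [-1,0.005,0.007,0.05,0,0,0,-1,0.005,0.007,0.09,0,0,0,-1,0.005,0.007,0.105,0,0,0,-1,0.005,0.007,0.112,0,0,0,-1,0.005,0.007,0.116,0,0,0,-1,0.005,0.007,0.12,0,0,0,-1,0.005,0.007,0.123,0,0,0,-1,0.005,0.007,0.123,0,0,0]
}}

```text
time_s: 3.35
tcp_pos: [0.5769, -0.3581, 0.0707]
tcp_rot: [[0.67, -0.742, 0.006], [-0.742, -0.67, -0.004], [0.007, -0.001, -1.0]]
ft_force: [2.4, -0.4, 4.0]
finger_gap: 0.0002
```

```bash
python3 -c "
from h import *
go([.5745,-.355,.066],-49)"
```

```text
t 3.35 tcp [ 0.5769 -0.3581  0.0707] F [ 2.4 -0.4  4. ] gap 0.0002
shift [-0.0039 -0.0002  0.0047] turn [-0.1 -0.4  1.1] q [-0.62  0.58  1.6  -0.    0.96  0.22]
```

Request:
{"method": "step_arm", "body": {
  "moves": [-1,0,0,0.003,0,0,0,-1,0,0,0.006,0,0,0,-1,0,0,0.006,0,0,0,-1,0,0,0.006,0,0,0]
}}

```text
time_s: 3.75
tcp_pos: [0.5773, -0.3584, 0.0696]
tcp_rot: [[0.67, -0.742, 0.005], [-0.742, -0.67, -0.004], [0.006, -0.001, -1.0]]
ft_force: [-4.9, 2.8, 23.3]
finger_gap: 0.0004
```

Request:
{"method": "step_arm", "body": {
  "moves": [-1,0,0,-0.05,0,0,0,-1,0,0,-0.1,0,0,0,-1,0,0,-0.15,0,0,0,-1,0,0,-0.15,0,0,0,-1,0,0,-0.15,0,0,0]
}}

```text
time_s: 4.25
tcp_pos: [0.5755, -0.357, 0.2149]
tcp_rot: [[0.67, -0.742, 0.004], [-0.742, -0.67, -0.002], [0.004, -0.001, -1.0]]
ft_force: [-0.3, 0.4, -1.0]
finger_gap: 0.0
```

```bash
python3 -c "
from h import *
m,p,d=grab('wrist')
hsv=cv2.cvtColor(p,cv2.COLOR_RGB2HSV);k=cv2.inRange(hsv,(5,150,120),(25,255,255));k[:,:220]=0;k[:,400:]=0
c=max(cv2.findContours(k,0,1)[0],key=cv2.contourArea);q=k*0;cv2.drawContours(q,[c],-1,255,-1)
v,u=np.nonzero(cv2.erode(q,np.ones((5,5))));P=pt(m,d,u*1.,v*1.);P=P[:,d[v,u]>0]
a=np.radians(-49);s=(P[0]-.56)*np.cos(a)+(P[1]+.338)*np.sin(a)
for b in np.arange(-.035,.04,.005):
  i=(s>b)&(s<=b+.005)
  if i.any():print(b.round(3),i.sum(),P[2][i].mean().round(4),end=' | ')
# lid from top cam, free-edge region + profile along centrifuge x
m,p,d=grab('top'); v,u=np.mgrid[105:160,290:362]; P=pt(m,d,u.ravel()*1.,v.ravel()*1.)
R=np.array([.998,-.0645]);r=(P[0]-.6916)*R[0]+(P[1]+.0276)*R[1]
th=np.arctan2(P[2]-.13,-r);L=np.hypot(r,P[2]-.13);i=(L>.08)&(L<.16)&(r<0)&(P[2]>.17)
print(); x=-r[i];y=P[2][i]-.13; f=np.polyfit(x,y,1); print(i.sum(),f,np.arctan(f[0]))
tgt=[.70,-.025,.32]; go(tgt,-4)
"
```

```text
-0.025 26 0.0795 | -0.02 178 0.0785 | -0.015 172 0.0767 | -0.01 174 0.0748 | -0.005 169 0.0727 | 0.0 165 0.0709 | 0.005 165 0.0705 | 0.01 142 0.0704 | 0.015 154 0.0703 | 0.02 160 0.0704 | 0.025 156 0.0703 | 
866 [1.25811601 0.02008037] 0.8992101084395644
t 4.35 tcp [ 0.5733 -0.3555  0.2105] F [ 0.1 -0.1 -0.6] gap 0.0002
shift [-0.1609 -0.3154 -0.1092] turn [ -0.    0.2 -43.9] q [-0.62  0.42  1.52  0.    1.2   0.22]
```

The rocker is on: its +x half is level at 70 mm. The lid stands at 0.90 rad.

Request:
{"method": "step_arm", "body": {
  "moves": [-1,0,0,-0.05,0,0,0,-1,0,0,-0.1,0,0,0,-1,-0.03,-0.04,-0.12,0,0,-5,-1,-0.19,-0.283,-0.125,0,0,-45,-1,-0.19,-0.283,-0.125,0,0,-45,-1,-0.19,-0.283,-0.125,0,0,-45,-1,-0.19,-0.283,-0.125,0,0,-45,-1,-0.19,-0.283,-0.125,0,0,-45]
}}

```text
time_s: 5.15
tcp_pos: [0.6451, -0.0666, 0.3329]
tcp_rot: [[0.999, -0.047, -0.006], [-0.047, -0.999, 0.001], [-0.006, -0.001, -1.0]]
ft_force: [0.6, -0.6, 0.3]
finger_gap: 0.0002
```

```bash
python3 -c "
from h import *
go([.657,-.0255,.335],-4)"
```

```text
t 5.15 tcp [ 0.6451 -0.0666  0.3329] F [ 0.6 -0.6  0.3] gap 0.0002
shift [ 0.01   -0.0417 -0.0021] turn [-0.   0.3  1.3] q [-0.17  0.29  1.46  0.    1.4  -0.12]
```

Request:
{"method": "step_arm", "body": {
  "moves": [-1,0.01,-0.04,0,0,0,0,-1,0.01,-0.04,0,0,0,0,-1,0.01,-0.04,0.04,0,0,0,-1,0.01,-0.04,0.07,0,0,0,-1,0.01,-0.04,0.07,0,0,0]
}}

```text
time_s: 5.65
tcp_pos: [0.6529, -0.0293, 0.2575]
tcp_rot: [[0.999, -0.052, -0.016], [-0.052, -0.999, 0.001], [-0.016, -0.001, -1.0]]
ft_force: [-0.3, 0.2, -0.5]
finger_gap: -0.0
```

```bash
python3 -c "
from h import *
go([.627,-.0245,.25],-4)
h=np.array([.6916,-.0276]);c=np.array([.998,-.0645])
R=get_state()['tcp_rot'];t0=get_state()['tcp_pos']
for th in np.arange(.9,-.01,-.1):
  r=-.14*np.cos(th)+.012*np.sin(th)+.0125; z=.13+.14*np.sin(th)+.012*np.cos(th)
  w=np.r_[h+c*r,z]; print(th.round(1),w.round(3),(R.T@(w-t0)).round(3))
"
```

```text
t 5.65 tcp [ 0.6529 -0.0293  0.2575] F [-0.3  0.2 -0.5] gap -0.0
shift [-0.026  -0.0035  0.0079] turn [-0.   0.9  1. ] q [-0.11  0.35  1.52 -0.    1.28 -0.06]
0.9 [ 0.627 -0.023  0.247] [-0.026 -0.005  0.011]
0.8 [ 0.615 -0.023  0.239] [-0.038 -0.005  0.019]
0.7 [ 0.605 -0.022  0.229] [-0.048 -0.005  0.029]
0.6 [ 0.596 -0.021  0.219] [-0.057 -0.005  0.039]
0.5 [ 0.587 -0.021  0.208] [-0.065 -0.005  0.051]
0.4 [ 0.58  -0.02   0.196] [-0.072 -0.005  0.063]
0.3 [ 0.574 -0.02   0.183] [-0.078 -0.005  0.076]
0.2 [ 0.57 -0.02  0.17] [-0.082 -0.005  0.089]
0.1 [ 0.566 -0.019  0.156] [-0.085 -0.005  0.103]
0.0 [ 0.564 -0.019  0.142] [-0.087 -0.005  0.117]
```

Request:
{"method": "step_arm", "body": {
  "moves": [-1,-0.026,-0.003,0.011,0,0,0,-1,-0.038,-0.003,0.019,0,0,0,-1,-0.048,-0.004,0.029,0,0,0,-1,-0.057,-0.005,0.039,0,0,0,-1,-0.065,-0.005,0.051,0,0,0,-1,-0.072,-0.005,0.063,0,0,0,-1,-0.078,-0.005,0.076,0,0,0,-1,-0.078,-0.005,0.076,0,0,0]
}}

```text
time_s: 6.45
tcp_pos: [0.5782, -0.0205, 0.1879]
tcp_rot: [[0.999, -0.052, -0.005], [-0.052, -0.999, 0.0], [-0.005, -0.0, -1.0]]
ft_force: [0.3, 0.1, 0.1]
finger_gap: 0.0
```

```bash
python3 -c "
from h import *
go([.566,-.019,.138],-4)
m,p,d=grab('scene'); cv2.imwrite('pics/s2.png',cv2.resize(p[110:290,270:450,::-1],None,fx=3,fy=3))"
```

```text
t 6.45 tcp [ 0.5782 -0.0205  0.1879] F [0.3 0.1 0.1] gap 0.0
shift [-0.012  -0.0008  0.0499] turn [-0.   0.3  1. ] q [-0.11  0.27  1.78 -0.    1.1  -0.06]
```

View pics/s2.png

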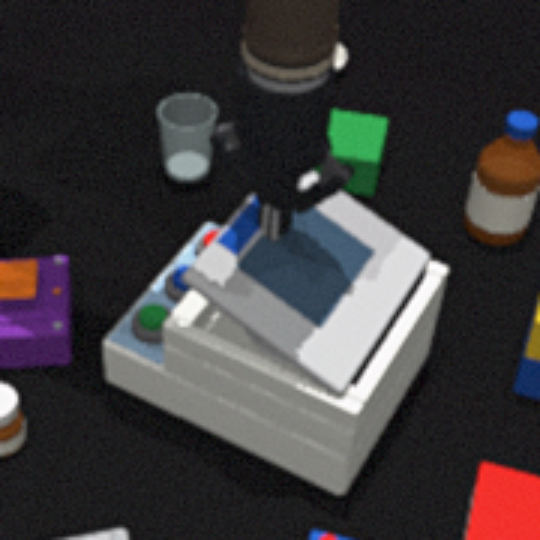

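The crop shows the lid following down, about half shut, with the fingertips on its upper face near the blue stripe at (270,215).

Request:
{"method": "step_arm", "body": {
  "moves": [-1,-0.004,0,0.013,0,0,0,-1,-0.007,0,0.026,0,0,0,-1,-0.01,0,0.038,0,0,0,-1,-0.012,0,0.046,0,0,0,-1,-0.012,0,0.05,0,0,0,-1,-0.012,0,0.053,0,0,0,-1,-0.012,0,0.053,0,0,0,-1,-0.012,0,0.053,0,0,0]
}}

```text
time_s: 7.3
tcp_pos: [0.5679, -0.0196, 0.1418]
tcp_rot: [[0.999, -0.051, -0.003], [-0.051, -0.999, 0.0], [-0.003, 0.0, -1.0]]
ft_force: [-10.8, 0.2, 25.1]
finger_gap: 0.0001
```

Solid stop at 141.8 mm with 25 N, which is the shut height. Next I lift and move over the blue key.

Request:
{"method": "step_arm", "body": {
  "moves": [-1,0,0,-0.03,0,0,0,-1,0,0,-0.05,0,0,0,-1,-0.04,0,-0.05,0,0,0,-1,-0.08,0,-0.05,0,0,0,-1,-0.08,0,-0.05,0,0,0,-1,-0.08,0,-0.05,0,0,0]
}}

```text
time_s: 7.9
tcp_pos: [0.4874, -0.0154, 0.1866]
tcp_rot: [[0.999, -0.051, -0.001], [-0.051, -0.999, 0.0], [-0.001, -0.0, -1.0]]
ft_force: [0.6, -1.5, 0.5]
finger_gap: 0.0001
```

```bash
python3 -c "
from h import *
go([.485,-.0144,.1],-4)
m,p,d=grab('scene'); cv2.imwrite('pics/s3.png',cv2.resize(p[110:350,260:460,::-1],None,fx=2.5,fy=2.5))
m,p,d=grab('wrist')
hsv=cv2.cvtColor(p,cv2.COLOR_RGB2HSV)
for nm,lo,hi in(('blue',(100,150,60),(125,255,255)),('green',(45,120,40),(90,255,255)),('red',(0,150,60),(8,255,255))):
  k=cv2.inRange(hsv,lo,hi)
  for c in cv2.findContours(k,0,1)[0]:
    if cv2.contourArea(c)>80:
      q=k*0;cv2.drawContours(q,[c],-1,255,-1);v,u=np.nonzero(q);P=pt(m,d,u*1.,v*1.);print(nm,len(u),u.mean(),v.mean(),np.median(P,1).round(4),np.ptp(P[:2],axis=1))
m,p,d=grab('top'); v,u=np.mgrid[120:175,290:360]; P=pt(m,d,u.ravel()*1.,v.ravel()*1.)
i=(abs(P[0]-.58)<.04)&(abs(abs(P[1]+.02)-.075)<.02)&(P[2]<.2); print('lid z near free half',i.sum(),np.percentile(P[2][i],[10,50,90]))
"
```

```text
t 7.9 tcp [ 0.4874 -0.0154  0.1866] F [ 0.6 -1.5  0.5] gap 0.0001
shift [-0.0024 -0.0009  0.0866] turn [-0.   0.1  1.1] q [-0.12  0.09  1.99  0.    1.06 -0.07]
blue 283 526.0989399293286 336.53356890459366 [ 0.751  -0.2362  0.0401] [0.27307558 0.32237478]
blue 196 497.31632653061223 329.1530612244898 [ 0.71   -0.2234  0.0396] [0.18287301 0.2392729 ]
blue 681 316.2114537444934 192.51101321585904 [ 0.4875 -0.0118  0.0872] [0.02580028 0.08666682]
blue 3405 394.36563876651985 212.5130690161527 [ 0.5422 -0.0119  0.143 ] [0.06217801 0.12160289]
blue 3403 616.7490449603291 38.244490155744934 [0.8001 0.1182 0.0282] [0.31346039 0.10156311]
red 157 539.7770700636943 352.7643312101911 [ 0.7628 -0.2518  0.0544] [0.28593144 0.32515806]
red 4622 615.6914755517092 258.9649502379922 [ 0.8344 -0.1241  0.0508] [0.45704282 0.30248336]
red 801 316.8988764044944 124.14232209737828 [0.4912 0.0467 0.0873] [0.02505926 0.02714194]
lid z near free half 83 [0.13961779 0.14252492 0.14543402]
```

View pics/s3.png

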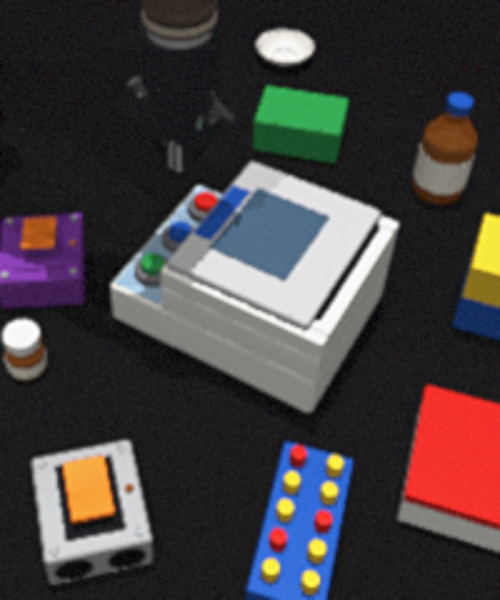

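The crop shows the lid flat shut, the rocker on at (88,490) and bystanders in place. The wrist view puts the blue key at (0.487, -0.012, 0.087), under the TCP.

Request:
{"method": "step_arm", "body": {
  "moves": [-1,-0.002,0,0.04,0,0,0,-1,-0.002,0,0.075,0,0,0,-1,-0.002,0,0.093,0,0,0,-1,-0.002,0,0.1,0,0,0,-1,-0.002,0,0.104,0,0,0,-1,-0.002,0,0.107,0,0,0,-1,-0.002,0,0.11,0,0,0,-1,-0.002,0,0.11,0,0,0]
}}

```text
time_s: 8.85
tcp_pos: [0.4866, -0.0155, 0.0818]
tcp_rot: [[0.999, -0.051, -0.003], [-0.051, -0.999, -0.0], [-0.002, 0.0, -1.0]]
ft_force: [-17.5, 1.5, 28.9]
finger_gap: -0.0005
```

Request:
{"method": "step_arm", "body": {
  "moves": [-1,0,0,0,0,0,0,-1,0,0,0,0,0,0,-1,0,0,0,0,0,0,-1,0,0,0,0,0,0]
}}

```text
time_s: 9.25
tcp_pos: [0.4866, -0.0155, 0.0818]
tcp_rot: [[0.999, -0.051, -0.002], [-0.051, -0.999, -0.0], [-0.002, 0.0, -1.0]]
ft_force: [-17.2, 1.8, 26.6]
finger_gap: 0.0001
```

```bash
python3 -c "
from h import *
m,p,d=grab('scene'); a=cv2.resize(p[130:230,290:430,::-1],None,fx=5,fy=5); cv2.imwrite('pics/s4.png',a)
m,p,d=grab('wrist'); 
hsv=cv2.cvtColor(p,cv2.COLOR_RGB2HSV)
for nm,lo,hi in(('red',(0,150,60),(8,255,255)),('green',(45,120,40),(90,255,255)),('stripe',(100,150,60),(125,255,255))):
  k=cv2.inRange(hsv,lo,hi)
  for c in cv2.findContours(k,0,1)[0]:
    if cv2.contourArea(c)>80:
      q=k*0;cv2.drawContours(q,[c],-1,255,-1);v,u=np.nonzero(q);P=pt(m,d,u*1.,v*1.);print(nm,len(u),np.median(P,1).round(4))
"
```

```text
red 2447 [0.4912 0.0469 0.0873]
green 308 [ 0.4846 -0.062   0.0872]
stripe 580 [ 0.4883 -0.0046  0.0817]
stripe 6943 [0.544  0.0091 0.1429]
```

View pics/s4.png

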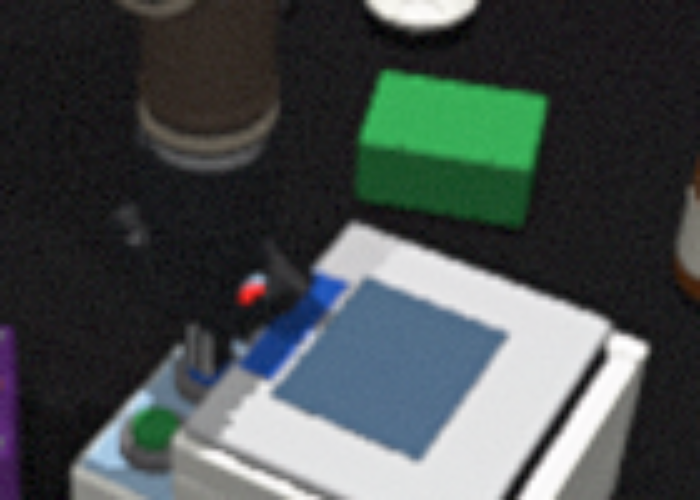

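The crop shows the fingers at (200,360) on the blue key. Depth puts the blue cap at 81.7 mm (87.2 mm when released, so about 5.5 mm down). Red and green are still at 87 mm.

```bash
python3 -c "
from bench import *
job_done(); s=get_state(); print(s['time_s'],s['tcp_pos'],s['ft_force'])"
```

```text
the job is handed in; nothing more can be done
the job is handed in; nothing more can be done
```

I pressed the grey box's rocker to ON, pushed the lid shut, then pressed the blue key and handed the job in with the shut fingers still holding it down, at about 9.4 s.

Last checks:
- **Rocker:** its +x half measured level at 70 mm right after the press, and the scene picture taken after the lid was shut still showed it on.
- **Lid:** its upper face measured 143 mm, against 142 mm when fully shut.
- **Blue key:** the cap was about 5.5 mm down with about 27 N vertical force on the tool. There was also about 17 N of sideways force, which I put down to arm compliance but did not investigate.
- **Green and red keys:** still up, at 87 mm.
- **Bystanders:** those visible in the pictures looked undisturbed. I did not measure their positions, and the beaker was out of view in the last two pictures.

None of these checks failed. I printed no state reading after the hand-in, so the final second itself is unconfirmed.

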